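Raise the lane barrier and push the sample tin through

ROBOT

A 6-joint arm with a two-finger parallel gripper is mounted at the origin on a cart in front of the work surface, level with it; the furniture and walls round the work are solid. World frame = base frame: x ahead of the robot, y to its left, z up, the work surface at z = 0. Lengths are in mm, angles in rad, forces in N, time in s.
With the tool pointing down it reaches from about 300 to 775 mm from the base axis. Payload 14.6 kg.
Tool frame: the origin (TCP) lies on the centre line of the jaws, within the pads' length; the fingertips stand manip.tcp_to_tips ahead of it and the grasp point (between the pads) lies 5 mm behind it (manip.tcp_to_tips is the distance from the TCP to the fingertips, in mm); z points along the fingers, y is the direction in which the jaws open and shut (so a half turn about z gives the same grasp; the last joint's range is limited). The gripper opens to 94 mm and grips with 3 to 60 N. Pads are 16 mm wide; open, the fingers measure 119 mm over their backs; the gripper's body (75 mm by 177 mm) begins 78 mm behind the grasp point.
Start: joints at [-1.17, 0.3, 1.521, -0, 1.321, -0.067], TCP at [248, -490.903, 219.446] pointing down, gripper open.
Joint ranges: [-3.03, 3.03], [-0.79, 2.21], [0.23, 2.52], [-1.04, 4.18], [0, 3.07], [-2.55, 2.55]. Speed limits (rad/s): [2.22, 2.22, 2.57, 3.14, 3.14, 3.14].

INTERFACE

Orientations are given as [roll, pitch, yaw] about the fixed x, y, z axes, in that order (R = Rz(yaw) Ry(pitch) Rx(roll)).
In Python, from cell import manip, optics, workorder gives the robot as it stands. The module is installed in compiled form; this text tells all that it offers.
- The arm moves only by the tool jog_arm, never from a script. Its argument "deltas" is text: rows parted by semicolons, each of 5 numbers parted by spaces: the shift along the tool's x, y, z in mm, then the turn about the tool's z in rad, then the finger opening in mm, from 0 to 94. In form: tx ty tz twist grip; .... A call has exactly 10 rows; each row is the pose to reach, as a shift and turn from the pose commanded when the call began, along the tool's axes at that moment; what a row does not reach only later rows make up. A row lasts 1/8 s, in which the tool goes at most 62.5 mm and 10.7 degrees, less where a joint would pass 70% of its speed; a pose out of reach is approached as far as the arm can. A call with a gripper value outside its range is refused whole. The fingers move at their own pace and stop on an object; "squeeze" is the grip in N (left out, the last holds). Time passes only in rows, so rows that repeat a pose let the fingers close, or fill a call up. It gives the time, the measured TCP pose, the force and the opening at its end, in the units of the state.
- manip.read_state(): the state, without advancing time (a new reading comes with each control period).
- optics.camera(name): name is "scene" or "top" or "wrist"; returns (picture, depth): 420x560x3 uint8, red, green, blue; 420x560 float32, mm along the optical axis (not along the pixel's ray), 0 where there is no reading.
- optics.get_calibration(name): a dict with "intrinsics" (3x3 intrinsics, pixels), "dist_coeffs" ([k1, k2, p1, p2, k3] as OpenCV has them; the pictures are not rectified), "R" (3x3) and "t" (3): a world point X has camera coordinates R X + t; the wrist camera has in their place "hand_eye" (4x4, takes a point from camera to tool coordinates, whose origin is the TCP and whose axes are the flange's). Camera axes: x right, y down, z forward; pixel columns grow to the right and rows downward; lengths in mm; the calibration is good to about 2 mm. A picture is of the moment at which its call begins: read the wrist's pose just before it. get_calibration takes no time and is no camera call.
- workorder.sign_off(): hands the job in, once; it reports no verdict.
The state is a dict: "clock": time; "joints": joint angles; "qd": joint speeds; "effort": joint torques, N m; "eef_pos": TCP position; "eef_rot": TCP orientation; "wrist_force": force on the tool from outside, world axes, zero at the start; "moment": the same for the moment, N m; "finger_gap": finger opening in mm.
Only numpy, scipy, OpenCV 4.12 (cv2) and the standard library are available. Lean on these libraries where they do the work, as an engineer would, in place of code of your own. Each camera call takes 0.05 s, during which the arm holds its last target.

TASK

Let the sample tin through the checking lane: push the counterweighted barrier arm up past its balance point so that it stays raised by itself, then push the tin that stands in the lane along between the rails, past the barrier, until it is home against the end stop. Only push: do not lift, carry or tip the tin, leave the barrier standing up, and leave the other loose things on the desk where they are.

Things in the scene. Friction and masses are not known exactly. Their poses are not given: they have to be found in the camera images.
- gate_stand: Checking lane fixed to the desk: plywood board 200 x 420 mm (x -65..135, y -210..210), top at z = 10 mm. Origin at desk level under the lane's middle; x across the lane, away from the robot; y along the lane to the end stop (robot's left); z up. Rails along y, 10 mm thick, 400 mm long, tops at z = 32, inner faces at x = -39 and +39. Open at y = -200.
- gate_pivot (a point): Hinge axis of the barrier arm, parallel to the stand's y, at x = 110, y = 0, z = 110 mm in the stand's frame, in a grey post 30 x 40 mm, 128 mm high (foot flange 50 x 70 mm). A steel counterweight (42 mm diameter, 32 mm thick) on a stalk 75 mm from the hinge stands above and slightly behind it, and swings down behind the post as the arm rises.
- gate_arm (a joint): Barrier angle, rad. 0: level, pointing from the post to the robot over the lane, resting on its stop, blocking the lane. Grows as the free end swings up and away from the robot; 1.57 upright, 1.65 rear stop. Below its balance point (about 0.82) it falls back to 0; past it, it falls slowly to the rear stop and stays. Lifting the free end takes about 1 N.
- gate_tip (a point): Middle of the end of the barrier arm's bar, in a black rubber end cap 22 mm in diameter, 26 mm long: 220 mm from the hinge axis, moving with the arm. Arm level: x = -110, y = 0, z = 110 mm in the stand's frame. The bar is 14 mm wide, 16 mm high. A thin skirt hangs 75 mm below it, 83 to 137 mm from the hinge; from there to the tip the space beneath and beside the bar is free.
- tin_center (a point): Centre, half-way up, of the round grey lidded sample tin that stands loose in the lane, on the board, on the robot's right of the barrier: 70 mm in diameter, 48 mm high, about 0.15 kg. Home against the end stop its centre is at y = 160 mm in the stand's frame. Axes: z up.
- lane_end (a point): Foot of the rubber face of the end stop that closes the lane, on the board: x = 0, y = 195, z = 10 mm in the stand's frame. The stop spans the lane, top at z = 46 mm.
- spare_tin: Another round grey sample tin, 62 mm in diameter, 54 mm high, standing loose on the desk in front of the lane, on the left; leave it alone. Origin at its underside.
- steel_cup: Small open steel cup, 65 mm in diameter, 48 mm high, loose on the desk in front of the lane, on the right; leave it alone. Origin at its underside.
- brass_weight: Brass check weight, 32 mm in diameter, 34 mm high, loose on the desk behind the lane, on the left; leave it alone. Origin at its underside.
- stamp: Wooden hand stamp, 25 x 48 mm, 73 mm high, loose on the desk beyond the end stop, on the left; leave it alone. Origin at its underside.
There are look-alikes about, which are no part of the job. What is shaped like the part that bears tin_center but blue or red is not meant.

How it is judged (in metres and radians):
On the way, in this order (a step that is already met when the one before it is completed fails the run):
1. the barrier arm is raised past its balance point, on to its rear stop (value of joint gate_arm above 1.5 rad), for 0.2 s.
2. the tin has been pushed past the barrier to the end stop (y of tin_center in the frame of gate_stand above 0.148 m), for 0.1 s.
At the end, for the whole second after the job is handed in: The barrier arm stands raised by itself (joint over 1.5 rad) and the tin stands upright on the board, between the rails, within 12 mm of the end stop (value of joint gate_arm above 1.5 rad and y of tin_center in the frame of gate_stand between 0.148 and 0.17 m and x of tin_center in the frame of gate_stand between -0.02 and 0.02 m and z of tin_center in the frame of gate_stand below 0.04 m and angle between tin_center's own z axis and vertical below 0.1 rad); the robot touches nothing.
It fails at once if the tin is lifted off the board (more than 12 mm) or tipped (z of tin_center in the frame of gate_stand above 0.046 m or angle between tin_center's own z axis and vertical above 0.4 rad).
It fails at once if the barrier falls back after the tin has come under it (y of tin_center in the frame of gate_stand above 0 m and value of joint gate_arm below 1.2 rad).
It fails at once if another loose thing is moved by more than 25 mm (distance of any of spare_tin, steel_cup, brass_weight, stamp from where it was at the start of the episode above 0.025 m).
It also fails if it takes over 54 s, if anything falls off the work surface, if the arm or the gripper's body presses on something with over 40 N, if the wrist force passes 120 N, or if a joint passes its speed limit or range.

## Working session

There is one attempt and no reset: what is moved stays moved. The work goes in short steps, Python scripts to look and compute and a tool call to move; the robot and the scene stay as the last step left them, time stands still between calls to the robot, and variables do not carry over. Pictures are saved under pics/ and viewed, and the job is handed in when it is done.

Besides the shell and the picture viewer there is one more tool, called after "Emit:" by a JSON object that holds its "method" and its "body", one argument or row to a line. jog_arm: Moves the arm, as the interface text tells. Its arguments: {"type":"object","properties":{"deltas":{"type":"string"},"squeeze":{"type":"number"}},"required":["deltas"]}

```bash
mkdir -p pics; python3 - <<'E'
from cell import manip, optics
import cv2, numpy as np
s=manip.read_state()
print({k:np.round(v,3).tolist() for k,v in s.items()}, manip.tcp_to_tips)
for n in ["scene","top"]:
    p,d=optics.camera(n); np.savez(f"pics/{n}0.npz",p=p,d=d)
    cv2.imwrite(f"pics/{n}0.png",p[:,:,::-1])
    c=optics.get_calibration(n); print(n,{k:np.round(v,3).tolist() for k,v in c.items()})
c=optics.get_calibration("wrist"); print(c)
E
```

```text
{'clock': 0.0, 'joints': [-1.17, 0.3, 1.522, 0.0, 1.321, -0.067], 'qd': [0.0, 0.001, 0.0, 0.001, 0.001, 0.0], 'effort': [-0.002, -53.182, -35.274, 0.071, 0.025, -0.0], 'eef_pos': [247.91, -490.67, 218.878], 'eef_rot': [-3.14, -0.0, 0.468], 'wrist_force': [-0.447, -0.299, -0.018], 'moment': [0.013, -0.017, -0.013], 'finger_gap': 94.023} 14.0
scene {'intrinsics': [[541.539, 0.0, 279.677], [0.0, 541.539, 212.237], [0.0, 0.0, 1.0]], 'dist_coeffs': [-0.106, 0.0, 0.0, 0.0, 0.0], 'R': [[-0.649, -0.76, 0.018], [-0.591, 0.49, -0.641], [0.479, -0.427, -0.767]], 't': [381.398, 368.371, 933.156]}
top {'intrinsics': [[483.494, 0.0, 284.141], [0.0, 483.494, 213.275], [0.0, 0.0, 1.0]], 'dist_coeffs': [-0.105, 0.0, 0.0, 0.0, 0.0], 'R': [[0.073, -0.997, 0.001], [-0.97, -0.071, -0.234], [0.234, 0.016, -0.972]], 't': [24.657, 596.094, 980.364]}
{'intrinsics': array([[323.07284055,   0.        , 275.41210504],
       [  0.        , 323.07284055, 214.31261914],
       [  0.        ,   0.        ,   1.        ]]), 'dist_coeffs': array([0.01123538, 0.        , 0.        , 0.        , 0.        ]), 'hand_eye': array([[ 3.19362695e-04, -9.72696877e-01, -2.32079047e-01,
         6.59023393e+01],
       [ 9.99999938e-01,  3.45753899e-04, -7.30400377e-05,
        -2.15437697e-01],
       [ 1.51288052e-04, -2.32079010e-01,  9.72696926e-01,
        -1.65352899e+02],
       [ 0.00000000e+00,  0.00000000e+00,  0.00000000e+00,
         1.00000000e+00]])}
```

View pics/scene0.png

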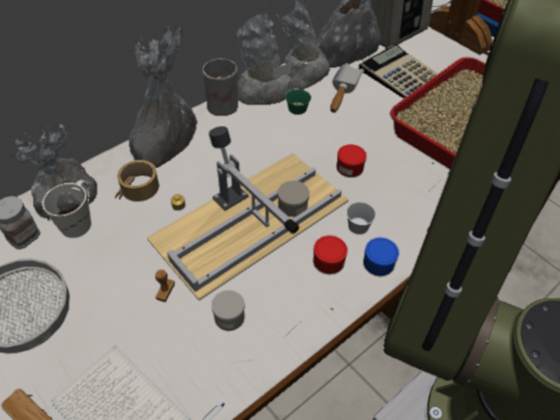

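View pics/top0.png

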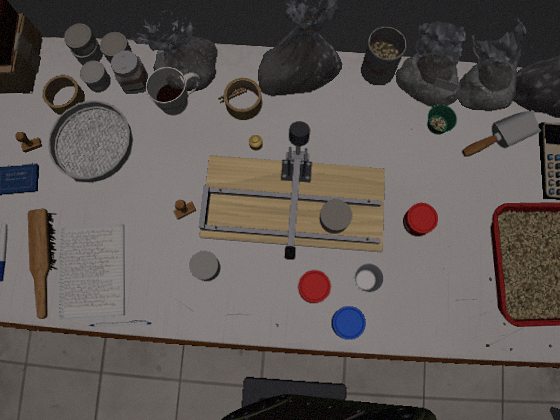

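The top view shows the board at about px (200–385, 156–250), with the barrier tip (black cap) at (290,253), the grey tin at (336,215), the end stop on the left at (205,207), the spare tin at (204,265) and the cup at (368,278). Next I'll measure these.

```bash
cat > h.py <<'E'
import numpy as np, cv2
from cell import manip, optics
def ray(name,uv):
    c=optics.get_calibration(name)
    uv=np.array(uv,float).reshape(-1,1,2)
    n=cv2.undistortPoints(uv,c["intrinsics"],c["dist_coeffs"]).reshape(-1,2)
    d=np.c_[n,np.ones(len(n))]@c["R"]          # R^T d
    o=-c["R"].T@c["t"]
    return o,d
def onz(name,uv,z):
    o,d=ray(name,uv); return o+d*((z-o[2])/d[:,2])[:,None]
def proj(name,X):
    c=optics.get_calibration(name)
    return cv2.projectPoints(np.array(X,float).reshape(-1,1,3),cv2.Rodrigues(c["R"])[0],c["t"],c["intrinsics"],c["dist_coeffs"])[0].reshape(-1,2)
def cloud(name,d):
    c=optics.get_calibration(name)
    v,u=np.mgrid[:420,:560]; uv=np.c_[u.ravel(),v.ravel()].astype(float)
    n=cv2.undistortPoints(uv.reshape(-1,1,2),c["intrinsics"],c["dist_coeffs"]).reshape(-1,2)
    P=(np.c_[n,np.ones(len(n))]*d.reshape(-1,1)-c["t"])@c["R"]
    return P.reshape(420,560,3)
E
cat > m.py <<'E'
from h import *
f=np.load("pics/top0.npz"); p=f["p"];d=f["d"]
hsv=cv2.cvtColor(p,cv2.COLOR_RGB2HSV)
print("board hsv",hsv[172,250],hsv[215,260],hsv[225,365],"tin",hsv[213,336],"rail",hsv[190,240],"desk",hsv[280,150])
m=cv2.inRange(hsv,(10,60,60),(30,255,255)); m[:,:195]=0;m[:,392:]=0;m[:150]=0;m[258:]=0
k=cv2.morphologyEx(m,cv2.MORPH_CLOSE,np.ones((25,25)))
k=cv2.morphologyEx(k,cv2.MORPH_OPEN,np.ones((9,9)))
cs=max(cv2.findContours(k,0,2)[0],key=cv2.contourArea)
pl=onz("top",cs.reshape(-1,2),10)
r=cv2.minAreaRect(pl[:,:2].astype(np.float32)); print("board rect",r); print(cv2.boxPoints(r))
P=cloud("top",d)
def fit(name,uv,R,zt):
    u,v=uv
    sub=P[v-25:v+26,u-25:u+26].reshape(-1,3)
    s=sub[abs(sub[:,2]-zt)<6]
    c=cv2.minEnclosingCircle(s[:,:2].astype(np.float32)); print(name,np.median(s,0),c,len(s))
fit("tin",(336,214),35,58); fit("spare",(204,263),31,54)
for n,uv in dict(tip=(290,253),cw=(299,132),bar=(294,210),board=(250,172),desk=(150,280)).items(): print(n,P[uv[1],uv[0]])
E
python3 m.py
```

```text
board hsv [ 18  99 137] [ 18  90 144] [ 18  99 134] tin [ 8 31 91] rail [133  16 109] desk [  0  10 130]
board rect ((635.724853515625, 49.26202392578125), (417.8609619140625, 198.96017456054688), 89.64949798583984)
[[ 534.96857 -159.056  ]
 [ 733.925   -160.2731 ]
 [ 736.48114  257.58005]
 [ 537.5247   258.79715]]
tin [600.92222216 -46.09788387  57.15829126] ((601.7909545898438, -46.77891540527344), 35.7595329284668) 774
spare [469.77866786 234.24801759  52.85775583] ((469.25738525390625, 234.5010986328125), 31.977863311767578) 635
tip [498.95957632  49.34230453 120.19826303]
cw [729.15367015  48.59795386 200.53368285]
bar [590.43202105  47.34638863 115.60849991]
board [701.51921633 156.55577114   8.90793941]
desk [432.22461049 362.65909269  -3.24459342]
```

The board measures 199 x 418 mm against 200 x 420, so the fit is good. The stand origin is about (601, 49.5) with yaw about -0.006. The next step checks the tip, the rails and the stop against this frame.

```bash
cat >> h.py <<'E'
YAW=-0.006; O=np.array([600.7,49.5])
def s2w(x,y,z=0):
    c,s=np.cos(YAW),np.sin(YAW); return np.array([O[0]+c*x-s*y,O[1]+s*x+c*y,z])
def w2s(P):
    P=np.atleast_2d(P); c,s=np.cos(YAW),np.sin(YAW); d=P[:,:2]-O
    return np.c_[c*d[:,0]+s*d[:,1],-s*d[:,0]+c*d[:,1],P[:,2]]
def delta(frm,yaw,to):
    d=np.array(to,float)-np.array(frm,float); c,s=np.cos(yaw),np.sin(yaw)
    return np.round([c*d[0]+s*d[1], s*d[0]-c*d[1], -d[2]],1)
E
python3 - <<'E'
from h import *
for n in ["top","scene"]:
    f=np.load(f"pics/{n}0.npz"); p=f["p"].copy()
    g=p.max(2); 
    c=proj(n,s2w(-97,0,110))[0].astype(int)
    w=g[c[1]-20:c[1]+20,c[0]-20:c[0]+20]; m=(w<45).astype(np.uint8)
    k,l,st,ce=cv2.connectedComponentsWithStats(m); i=1+st[1:,4].argmax()
    print(n,"pred",c,"blob",ce[i]+c-20,st[i], "onz110 stand",w2s(onz(n,ce[i]+c-20,110)))
    for P in [(-65,-210,10),(135,-210,10),(135,210,10),(-65,210,10),(-39,-200,32),(39,-200,32),(39,195,32),(-39,195,32),(-110,0,110),(110,0,110)]:
        q=proj(n,s2w(*P))[0].astype(int); cv2.circle(p,tuple(map(int,q)),2,(0,255,0),-1)
    q=proj(n,s2w(0,-96,58))[0].astype(int); cv2.circle(p,tuple(map(int,q)),2,(255,0,255),-1)
    x0,y0=(180,110) if n=="top" else (140,110)
    cv2.imwrite(f"pics/{n}_chk.png",cv2.resize(p[y0:y0+190,x0:x0+240,::-1],None,fx=3,fy=3))
print("start->A",delta([248,-490.9,219.4],.468,s2w(-98,0,219.4)), s2w(-98,0))
E
```

```text
top pred [289 251] blob [289.55371901 252.2231405 ] [ 16  15  10  13 121] onz110 stand [[-98.61036697   0.25312792 110.        ]]
scene pred [288 224] blob [291.09243697 225.83193277] [ 16  16  14  13 119] onz110 stand [[-101.76044843   -1.59658285  110.        ]]
start->A [ 471.4 -367.9   -0. ] [502.70176399  50.08799647   0.        ]
```

View pics/top_chk.png

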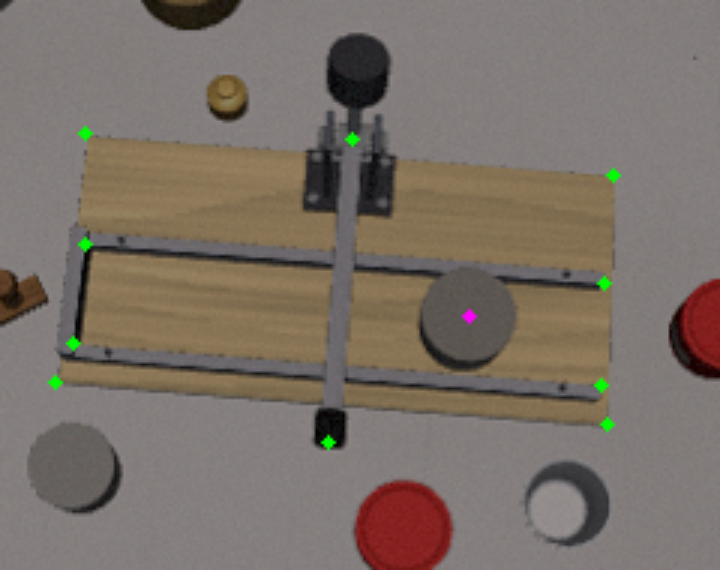

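View pics/scene_chk.png

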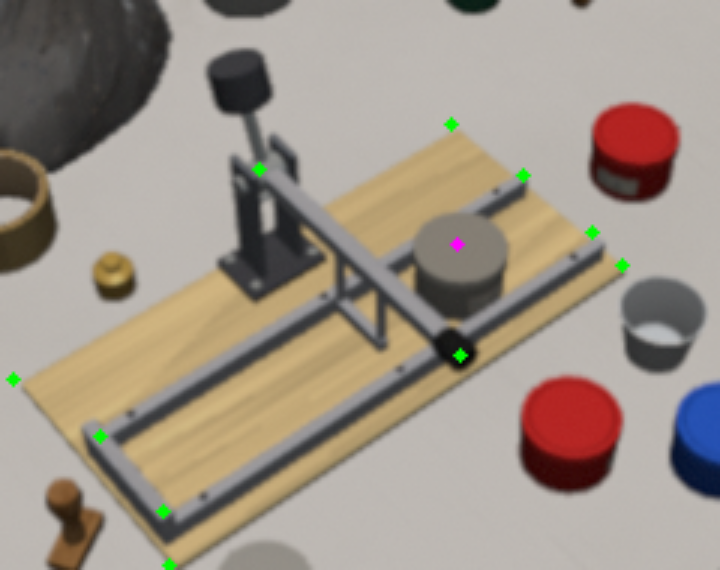

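The overlay matches the top view: tip at stand (-98.6, 0.3), tin at about (0, -96). The scene view is offset by about 3 mm. I'll move above the tip, turning the camera side toward the robot.

Emit:
{"method": "jog_arm", "body": {
  "deltas": "47 -37 0 -0.18 94; 94 -74 0 -0.36 94; 141 -110 0 -0.54 94; 189 -147 0 -0.72 94; 236 -184 0 -0.9 94; 283 -221 0 -1.08 94; 330 -258 0 -1.26 94; 377 -294 0 -1.44 94; 424 -331 0 -1.62 94; 471 -368 0 -1.8 94"
}}

```text
clock: 1.35
eef_pos: [502.9, 51.9, 219.4]
eef_rot: [-3.142, 0.0, 2.274]
wrist_force: [0.6, -0.7, -0.5]
finger_gap: 93.8
```

Emit:
{"method": "jog_arm", "body": {
  "deltas": "0 0 0 -0.18 94; 0 0 0 -0.36 94; 0 0 0 -0.54 94; 0 0 0 -0.72 94; 0 0 0 -0.87 94; 0 0 0 -0.87 94; 0 0 25 -0.87 94; 0 0 55 -0.87 94; 0 0 85 -0.87 94; 0 0 114 -0.87 94"
}}

```text
clock: 2.6
eef_pos: [502.3, 49.9, 104.4]
eef_rot: [3.142, -0.0, 3.133]
wrist_force: [0.9, 1.3, 0.4]
finger_gap: 94.1
```

```bash
python3 - <<'E'
from h import *
s=manip.read_state(); print(s["eef_pos"],s["eef_rot"],s["joints"])
for n in ["scene","wrist"]:
    p,d=optics.camera(n); cv2.imwrite(f"pics/{n}1.png",p[:,:,::-1])
E
```

```text
[502.31949201  49.93704395 104.43130056] [ 3.14156502e+00 -1.42021662e-04  3.13347666e+00] [ 2.65024879e-02  3.31127725e-01  1.76905197e+00  3.76918197e-05
  1.04155394e+00 -1.53619687e+00]
```

View pics/scene1.png

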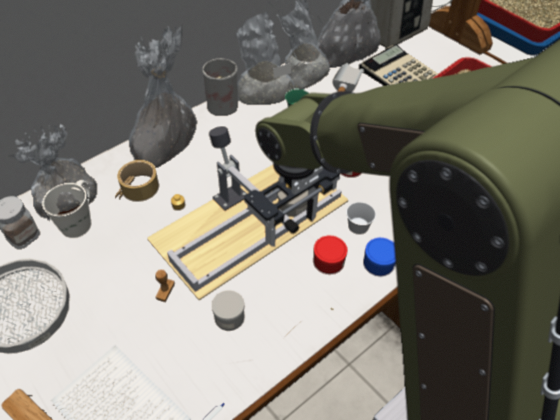

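View pics/wrist1.png

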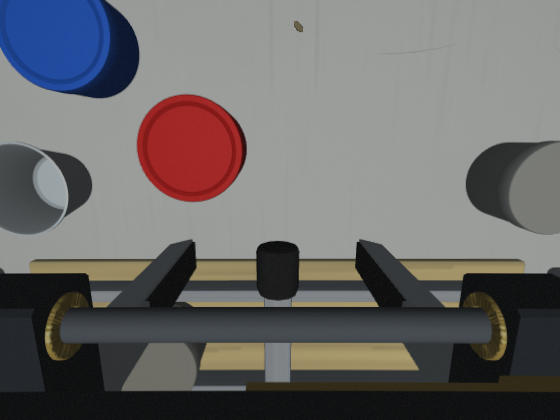

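The wrist view shows the black cap (278,270) centred between the fingers. The body's long side lies along y. Now I'll close gently.

Emit:
{"method": "jog_arm", "body": {
  "deltas": "0 0 0 0 60; 0 0 0 0 40; 0 0 0 0 25; 0 0 0 0 10; 0 0 0 0 10; 0 0 0 0 10; 0 0 0 0 10; 0 0 0 0 10; 0 0 0 0 10; 0 0 0 0 10",
  "squeeze": 6
}}

```text
clock: 3.95
eef_pos: [502.5, 50.7, 105.4]
eef_rot: [3.14, 0.0, 3.138]
wrist_force: [1.4, 6.6, -1.0]
finger_gap: 21.6
```

Emit:
{"method": "jog_arm", "body": {
  "deltas": "-0.4 0 -12.5 0 10; -1.5 0 -25 0 10; -3.4 0 -37 0 10; -6 0 -49.5 0 10; -9.3 0 -61.5 0 10; -13.3 0 -73.3 0 10; -18 0 -84.8 0 10; -23.5 0 -96 0 10; -29.6 0 -107 0 10; -36.3 0 -117.4 0 10"
}}

```text
clock: 5.2
eef_pos: [538.8, 50.5, 223.1]
eef_rot: [3.14, -0.0, 3.138]
wrist_force: [0.5, 4.9, -2.3]
finger_gap: 21.8
```

```bash
python3 - <<'E'
from h import *
p,d=optics.camera("scene"); cv2.imwrite(f"pics/scene2.png",cv2.resize(p[90:300,130:410,::-1],None,fx=2.5,fy=2.5))
a0=.6
for t in np.arange(.66,1.27,.06): print(round(t,2),np.round([-208*(np.cos(.6)-np.cos(t)),-208*(np.sin(t)-np.sin(.6))],1))
E
```

```text
0.66 [ -7.4 -10.1]
0.72 [-15.3 -19.7]
0.78 [-23.8 -28.8]
0.84 [-32.8 -37.4]
0.9 [-42.4 -45.5]
0.96 [-52.4 -52.9]
1.02 [-62.8 -59.8]
1.08 [-73.6 -66. ]
1.14 [-84.8 -71.6]
1.2 [-96.3 -76.4]
1.26 [-108.1  -80.6]
```

View pics/scene2.png

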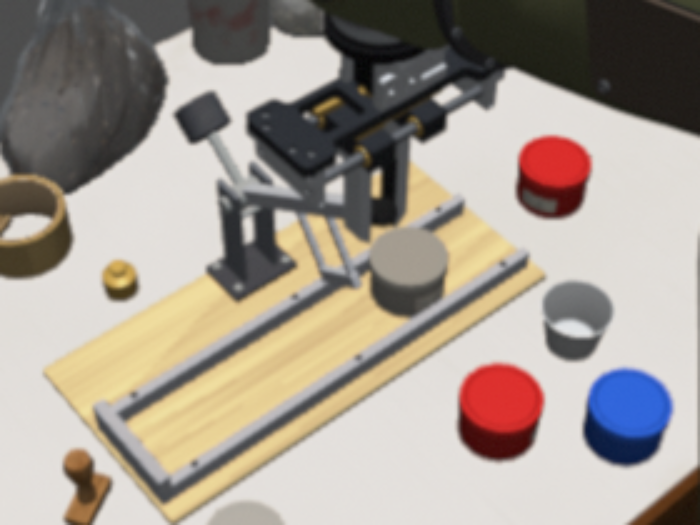

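The barrier is following: bar raised to about 0.6 rad, cap still in the grip. Continuing past the balance point.

Emit:
{"method": "jog_arm", "body": {
  "deltas": "-7.4 0 -10 0 10; -15.3 0 -19.7 0 10; -23.8 0 -28.8 0 10; -32.8 0 -37.4 0 10; -42.4 0 -45.5 0 10; -52.4 0 -53 0 10; -63 0 -60 0 10; -73.6 0 -66 0 10; -84.8 0 -71.6 0 10; -96.3 0 -76.4 0 10"
}}

```text
clock: 6.5
eef_pos: [635.5, 49.8, 299.6]
eef_rot: [3.141, 0.0, 3.138]
wrist_force: [-0.3, 3.5, 0.2]
finger_gap: 21.8
```

```bash
python3 - <<'E'
from h import *
p,d=optics.camera("scene"); cv2.imwrite(f"pics/scene3.png",cv2.resize(p[60:270,130:410,::-1],None,fx=2.5,fy=2.5))
E
```

```text
(no output)
```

View pics/scene3.png

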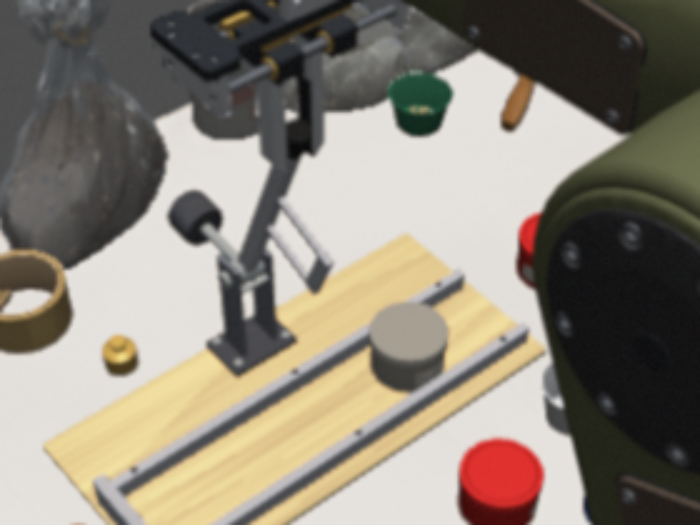

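It's at about 1.2 rad, past balance. Now I'll open and let it fall to the rear stop.

Emit:
{"method": "jog_arm", "body": {
  "deltas": "0 0 0 0 60; 0 0 0 0 60; 0 0 0 0 60; 0 0 0 0 60; 0 0 0 0 60; 0 0 0 0 60; 30 0 0 0 60; 60 0 0 0 60; 90 0 0 0 60; 120 0 0 0 60"
}}

```text
clock: 7.8
eef_pos: [514.0, 49.9, 299.3]
eef_rot: [-3.142, 0.0, 3.138]
wrist_force: [0.4, -0.1, -0.0]
finger_gap: 60.4
```

```bash
python3 - <<'E'
from h import *
s=manip.read_state(); print(s["clock"],s["eef_pos"],s["eef_rot"])
p,d=optics.camera("scene"); cv2.imwrite(f"pics/scene4.png",cv2.resize(p[60:270,130:410,::-1],None,fx=2.5,fy=2.5))
p,d=optics.camera("top"); cv2.imwrite(f"pics/top4.png",p[:,:,::-1]); np.savez("pics/top4.npz",p=p,d=d)
E
```

```text
7.8 [514.0424684   49.88883762 299.28570007] [-3.14158591e+00  2.16728492e-04  3.13779541e+00]
```

View pics/scene4.png

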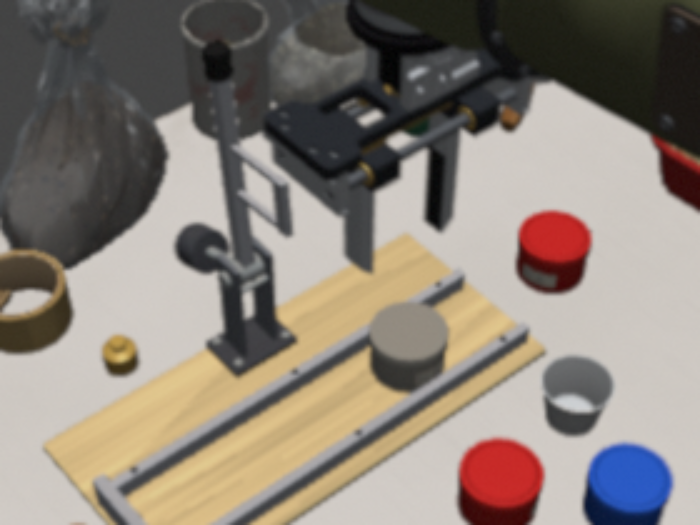

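View pics/top4.png

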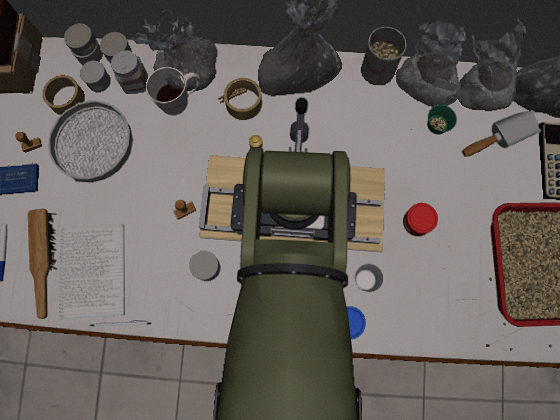

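The barrier stands upright on its rear stop, with the cap at about (217,60) in the crop. The wrist knuckle above the gripper is bulky, so I'll measure its envelope against the raised barrier before pushing.

```bash
python3 - <<'E'
from h import *
d=np.load("pics/top4.npz")["d"]; P=cloud("top",d).reshape(-1,3)
t=np.array([514,49.9,299.3]); Q=P-t
m=(P[:,2]>290)&(abs(Q[:,1])<200)&(Q[:,0]<140)
Q=Q[m]
print("rel TCP; x max in z bands (top view)")
for z in range(0,420,20):
    s=Q[(Q[:,2]>=z)&(Q[:,2]<z+20)]
    if len(s)>5: print(z,len(s),"x",s[:,0].min().round(),s[:,0].max().round(),"y",s[:,1].min().round(),s[:,1].max().round())
m=(P[:,2]>150)&(P[:,0]>630)&(P[:,0]<800)&(abs(P[:,1]-50)<60)&(P[:,2]<345)
S=w2s(P[m]);
for z in range(150,350,20):
    s=S[(S[:,2]>=z)&(S[:,2]<z+20)]
    if len(s)>2: print("bar",z,s[:,0].min().round(),s[:,0].max().round(),s[:,1].min().round(),s[:,1].max().round())
p,d=optics.camera("scene");P=cloud("scene",d).reshape(-1,3)
print("scene cam")
Q=P-t;m=(abs(Q[:,0])<120)&(abs(Q[:,1])<150)&(Q[:,2]>-30)
Q=Q[m]
for z in range(-20,400,20):
    s=Q[(Q[:,2]>=z)&(Q[:,2]<z+20)]
    if len(s)>5: print(z,len(s),"x",s[:,0].min().round(),np.percentile(s[:,0],98).round(),"y",s[:,1].min().round(),s[:,1].max().round())
E
```

```text
rel TCP; x max in z bands (top view)
80 102 x -35.0 -8.0 y -53.0 79.0
100 490 x -36.0 -2.0 y -86.0 86.0
120 970 x -36.0 33.0 y -89.0 88.0
160 208 x -39.0 -17.0 y -42.0 30.0
180 272 x -39.0 -20.0 y -33.0 30.0
200 97 x -36.0 -27.0 y -24.0 21.0
220 180 x -65.0 -27.0 y -43.0 39.0
240 220 x -121.0 37.0 y -61.0 53.0
260 1217 x -121.0 36.0 y -63.0 59.0
280 6692 x -222.0 32.0 y -73.0 60.0
300 5621 x -249.0 -27.0 y -72.0 58.0
320 10470 x -254.0 -103.0 y -75.0 61.0
340 5193 x -250.0 -184.0 y -59.0 47.0
bar 150 106.0 109.0 -7.0 6.0
bar 170 107.0 111.0 -8.0 6.0
bar 190 107.0 112.0 -8.0 5.0
bar 210 111.0 114.0 -7.0 5.0
bar 230 69.0 116.0 -8.0 6.0
bar 250 69.0 118.0 -7.0 5.0
bar 270 116.0 118.0 -8.0 5.0
bar 290 117.0 121.0 -7.0 6.0
bar 310 116.0 137.0 -12.0 9.0
bar 330 118.0 136.0 -10.0 9.0
scene cam
-20 92 x -13.0 6.0 y -43.0 41.0
0 206 x -13.0 6.0 y -44.0 42.0
20 211 x -13.0 6.0 y -44.0 42.0
40 210 x -13.0 4.0 y -45.0 42.0
60 99 x -13.0 8.0 y -44.0 42.0
80 621 x -38.0 28.0 y -83.0 80.0
100 1053 x -38.0 24.0 y -86.0 88.0
120 1659 x -37.0 27.0 y -65.0 88.0
140 282 x -27.0 14.0 y -41.0 17.0
160 224 x -41.0 8.0 y -14.0 37.0
180 396 x -40.0 23.0 y 4.0 37.0
220 608 x -118.0 18.0 y 40.0 60.0
240 1031 x -120.0 26.0 y 49.0 61.0
260 1548 x -120.0 24.0 y -46.0 60.0
280 2093 x -120.0 13.0 y -46.0 60.0
300 727 x -120.0 -66.0 y -48.0 52.0
320 279 x -120.0 -105.0 y -31.0 26.0
```

Envelope: up to about 40 mm in +x at skirt height, and the skirt edge should be at stand x of about 34. I'll push with the TCP at stand x = -12, fingers closed, tips about 10 mm above the board.

```bash
python3 - <<'E'
from h import *
a=s2w(-12,-160,299.3); print(a, delta([514,49.9,299.3],3.138,a))
b=s2w(-12,-160,34); c=s2w(-12,112,34); print(delta(b,3.138,c))
E
```

```text
[ 587.74022176 -110.42512044  299.3       ] [ -74.3 -160.1   -0. ]
[ -0.7 272.   -0. ]
```

Emit:
{"method": "jog_arm", "body": {
  "deltas": "0 -40 0 0 0; -15 -80 0 0 0; -35 -120 0 0 0; -55 -150 0 0 0; -74 -160 0 0 0; -74 -160 50 0 0; -74 -160 100 0 0; -74 -160 150 0 0; -74 -160 180 0 0; -74 -160 200 0 0",
  "squeeze": 10
}}

```text
clock: 9.2
eef_pos: [588.6, -110.5, 97.0]
eef_rot: [3.141, -0.002, 3.138]
wrist_force: [1.3, 0.5, 0.2]
finger_gap: 0.4
```

```bash
python3 - <<'E'
from h import *
s=manip.read_state(); print(s["eef_pos"],w2s(s["eef_pos"]),s["eef_rot"][2],s["finger_gap"])
p,d=optics.camera("scene"); cv2.imwrite(f"pics/scene5.png",cv2.resize(p[60:270,150:430,::-1],None,fx=2.5,fy=2.5))
p,d=optics.camera("wrist"); cv2.imwrite(f"pics/wrist5.png",p[:,:,::-1])
E
```

```text
[ 588.61728982 -110.52355609   96.98417615] [[ -11.12235712 -160.0931715    96.98417615]] 3.1377219733411548 0.4317181358257776
```

View pics/scene5.png

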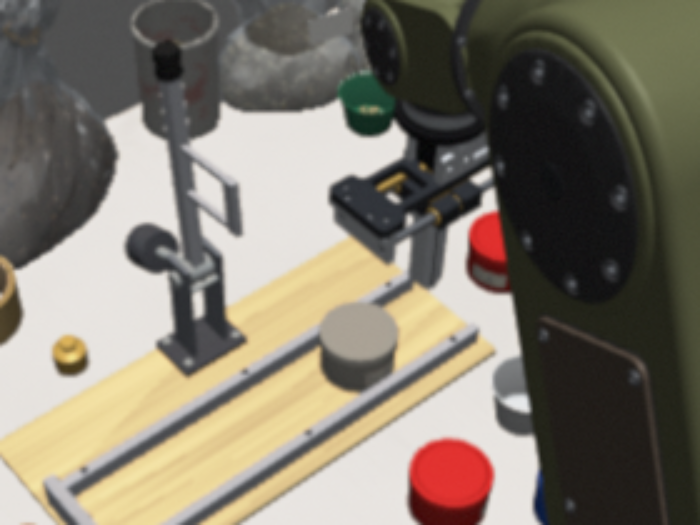

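View pics/wrist5.png

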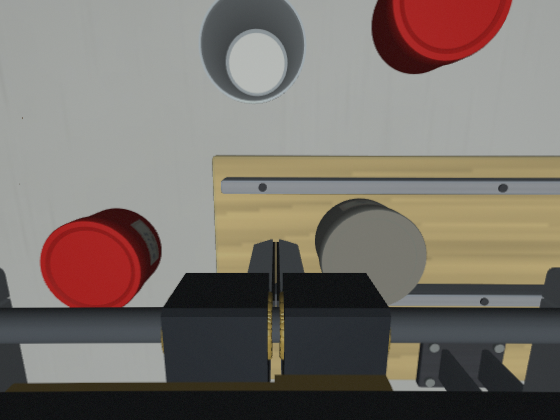

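The fingers are closed behind the tin (tip at (275,245) in the wrist view, tin edge at about 317) and between the rails. Lowering, then an easy first contact.

Emit:
{"method": "jog_arm", "body": {
  "deltas": "0 0 20 0 0; 0 0 40 0 0; 0 0 55 0 0; 0 0 63 0 0; 0 0 63 0 0; 0 5 63 0 0; 0 10 63 0 0; 0 15 63 0 0; 0 20 63 0 0; 0 25 63 0 0"
}}

```text
clock: 10.55
eef_pos: [588.6, -85.1, 36.4]
eef_rot: [-3.141, 0.0, 3.138]
wrist_force: [-0.6, -0.9, 1.2]
finger_gap: 0.5
```

```bash
python3 - <<'E'
from h import *
s=manip.read_state(); print(w2s(s["eef_pos"]),s["wrist_force"])
p,d=optics.camera("scene"); cv2.imwrite(f"pics/scene6.png",cv2.resize(p[60:270,150:430,::-1],None,fx=2.5,fy=2.5))
p,d=optics.camera("wrist"); cv2.imwrite(f"pics/wrist6.png",p[:,:,::-1])
E
```

```text
[[ -11.2727567  -134.69877234   36.3946859 ]] [-0.58686222 -0.93461707  1.23367444]
```

View pics/scene6.png

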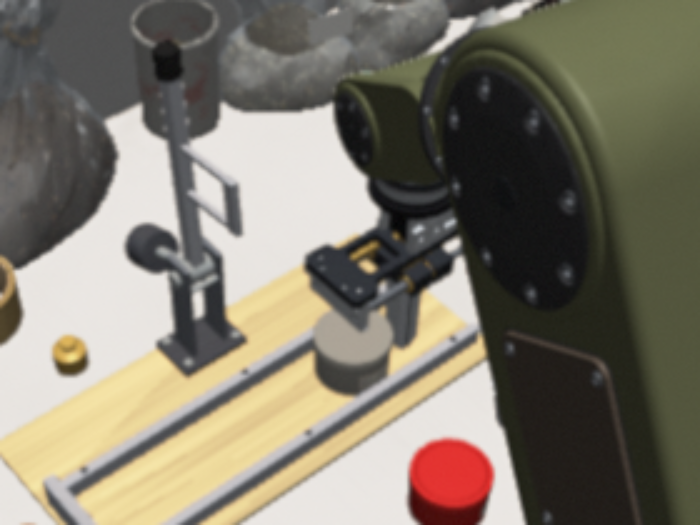

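View pics/wrist6.png

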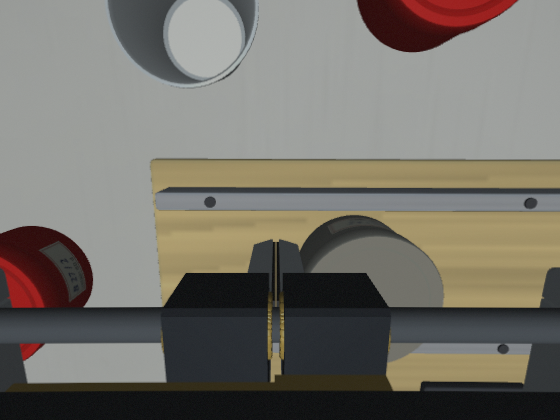

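Emit:
{"method": "jog_arm", "body": {
  "deltas": "0 6 0 0 0; 0 14 0 0 0; 0 22 0 0 0; 0 30 0 0 0; 0 38 0 0 0; 0 46 0 0 0; 0 54 0 0 0; 0 62 0 0 0; 0 70 0 0 0; 0 78 0 0 0"
}}

```text
clock: 11.9
eef_pos: [588.8, -6.9, 36.2]
eef_rot: [3.142, -0.0, 3.138]
wrist_force: [-0.4, -2.1, 1.3]
finger_gap: 0.4
```

```bash
python3 - <<'E'
from h import *
s=manip.read_state(); print(w2s(s["eef_pos"]),s["wrist_force"])
p,d=optics.camera("scene"); cv2.imwrite(f"pics/scene7.png",cv2.resize(p[60:270,150:430,::-1],None,fx=2.5,fy=2.5))
p,d=optics.camera("top"); cv2.imwrite(f"pics/top7.png",cv2.resize(p[80:280,170:430,::-1],None,fx=2.5,fy=2.5))
E
```

```text
[[-11.54568835 -56.4257509   36.2367545 ]] [-0.41306284 -2.13649436  1.26392297]
```

View pics/scene7.png

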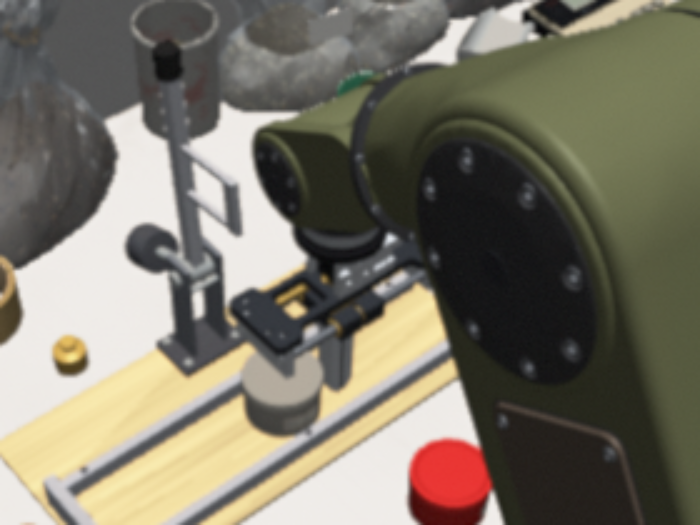

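View pics/top7.png

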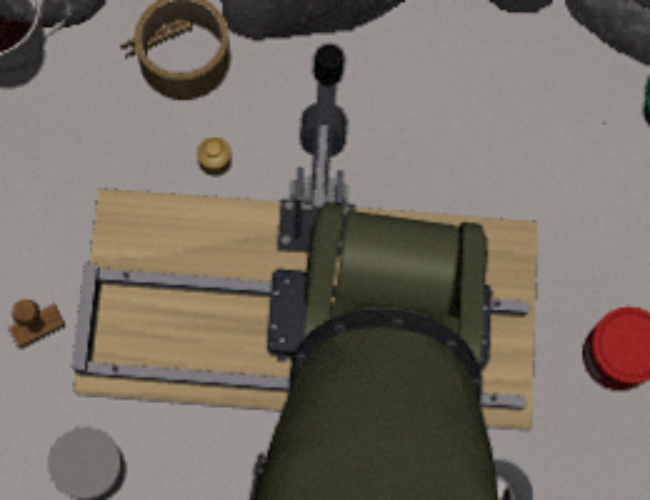

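The tin is sliding (top at about (282,380)) and forces are small. Before the flange passes the skirt, I'll measure the skirt's front edge.

```bash
python3 - <<'E'
from h import *
p,d=optics.camera("scene"); S=w2s(cloud("scene",d).reshape(-1,3)).reshape(420,560,3)
# skirt outer edge pixels approx crop (234,190..225)->full
for cy in range(185,235,6):
    for cx in (230,234,238):
        u,v=150+cx/2.5,60+cy/2.5; print((cx,cy),S[int(round(v)),int(round(u))].round(), end=" ")
    print()
# plane y=0 ray cast
def ony(uv):
    o,dd=ray("scene",uv); n=np.array([-np.sin(YAW),np.cos(YAW)])
    t=((O-o[:2])@n)/(dd[:,:2]@n); return w2s(o+dd*t[:,None])
print(ony([(150+241/2.5,60+182/2.5),(150+241/2.5,60+234/2.5),(150+168/2.5,60+45/2.5)]).round(1))
E
```

```text
(230, 185) [ 46.   1. 250.] (234, 185) [ 46.  -4. 247.] (238, 185) [ 271. -171.   -4.] 
(230, 191) [ 44.   2. 246.] (234, 191) [ 44.  -2. 244.] (238, 191) [ 261. -164.   -0.] 
(230, 197) [ 44.   3. 239.] (234, 197) [ 44.  -2. 237.] (238, 197) [ 44.  -5. 235.] 
(230, 203) [ 45.   2. 233.] (234, 203) [ 44.  -2. 231.] (238, 203) [ 43.  -4. 231.] 
(230, 209) [ 45.   3. 226.] (234, 209) [ 41.   0. 227.] (238, 209) [ 42.  -3. 224.] 
(230, 215) [ 45.   3. 220.] (234, 215) [ 43.  -0. 220.] (238, 215) [ 43.  -3. 218.] 
(230, 221) [ 46.   2. 214.] (234, 221) [ 40.   1. 217.] (238, 221) [ 42.  -2. 214.] 
(230, 227) [ 45.   3. 207.] (234, 227) [ 41.   1. 209.] (238, 227) [ 41.  -2. 207.] 
(230, 233) [ 44.   4. 202.] (234, 233) [ 40.   2. 204.] (238, 233) [ 43.  -3. 200.] 
[[ 32.4  -0.  261.5]
 [ 35.   -0.  205.5]
 [117.3   0.  338.4]]
```

The skirt edge is at x of about 40 and the flange reaches about 28, so it clears. Continuing.

Emit:
{"method": "jog_arm", "body": {
  "deltas": "0 6 0 0 0; 0 14 0 0 0; 0 22 0 0 0; 0 30 0 0 0; 0 38 0 0 0; 0 46 0 0 0; 0 54 0 0 0; 0 62 0 0 0; 0 70 0 0 0; 0 78 0 0 0"
}}

```text
clock: 13.3
eef_pos: [589.1, 71.1, 36.2]
eef_rot: [-3.142, -0.0, 3.138]
wrist_force: [-1.1, -2.5, 0.4]
finger_gap: 0.5
```

Emit:
{"method": "jog_arm", "body": {
  "deltas": "0 6 0 0 0; 0 14 0 0 0; 0 22 0 0 0; 0 30 0 0 0; 0 38 0 0 0; 0 46 0 0 0; 0 53 0 0 0; 0 59 0 0 0; 0 65 0 0 0; 0 70 0 0 0"
}}

```text
clock: 14.55
eef_pos: [589.4, 141.0, 36.2]
eef_rot: [-3.142, -0.0, 3.138]
wrist_force: [-1.2, -1.6, 0.5]
finger_gap: 0.5
```

```bash
python3 - <<'E'
from h import *
s=manip.read_state(); print(w2s(s["eef_pos"]),s["wrist_force"])
p,d=optics.camera("scene"); cv2.imwrite(f"pics/scene8.png",cv2.resize(p[90:300,130:410,::-1],None,fx=2.5,fy=2.5))
p,d=optics.camera("wrist"); cv2.imwrite(f"pics/wrist8.png",p[:,:,::-1])
E
```

```text
[[-11.87680843  91.4071239   36.22163038]] [-1.24338246 -1.63465072  0.4954389 ]
```

View pics/scene8.png

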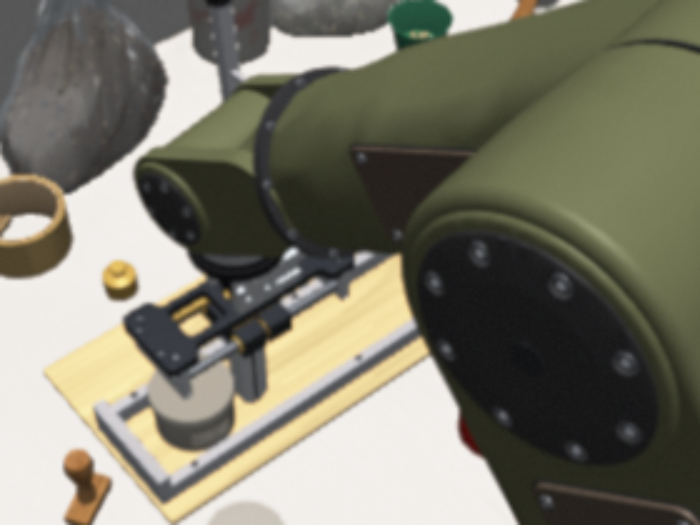

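View pics/wrist8.png

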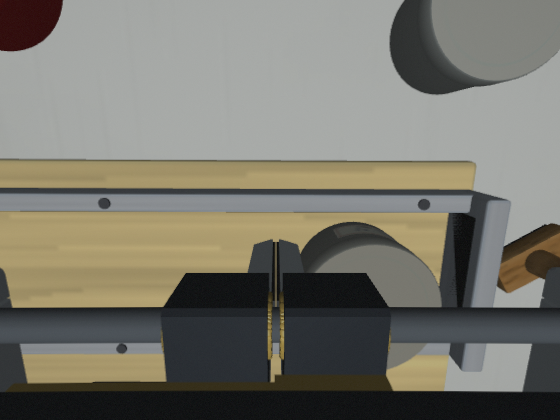

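The tin is close to the stop (gap between the tin edge at 440 and the stop at 465 in the wrist view). Pressing on gently until contact.

Emit:
{"method": "jog_arm", "body": {
  "deltas": "0 3 0 0 0; 0 6 0 0 0; 0 9 0 0 0; 0 12 0 0 0; 0 14 0 0 0; 0 16 0 0 0; 0 17 0 0 0; 0 18 0 0 0; 0 19 0 0 0; 0 20 0 0 0"
}}

```text
clock: 15.9
eef_pos: [589.5, 160.6, 36.2]
eef_rot: [-3.142, -0.0, 3.138]
wrist_force: [-1.4, -2.0, 0.2]
finger_gap: 0.4
```

Emit:
{"method": "jog_arm", "body": {
  "deltas": "0 0.5 0 0 0; 0 1 0 0 0; 0 1.5 0 0 0; 0 2 0 0 0; 0 2.5 0 0 0; 0 3 0 0 0; 0 3 0 0 0; 0 3 0 0 0; 0 3 0 0 0; 0 3 0 0 0"
}}

```text
clock: 17.15
eef_pos: [589.4, 163.6, 36.2]
eef_rot: [3.142, -0.0, 3.138]
wrist_force: [-1.5, -1.5, 0.6]
finger_gap: 0.3
```

```bash
python3 - <<'E'
from h import *
s=manip.read_state(); print(w2s(s["eef_pos"]),s["wrist_force"])
p,d=optics.camera("wrist"); cv2.imwrite(f"pics/wrist9.png",p[:,:,::-1])
E
```

```text
[[-11.93585956 114.04586204  36.21803083]] [-1.49846702 -1.45250731  0.5852748 ]
```

View pics/wrist9.png

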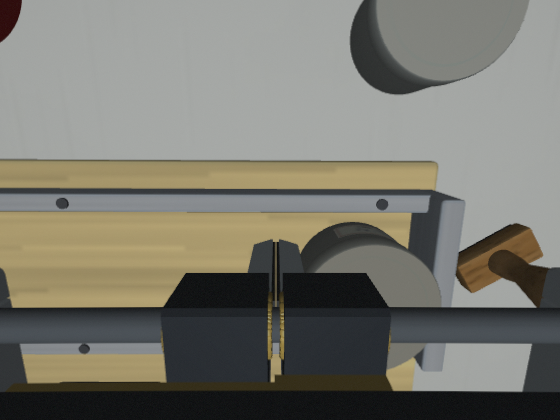

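Emit:
{"method": "jog_arm", "body": {
  "deltas": "0 0.5 0 0 0; 0 1 0 0 0; 0 1.5 0 0 0; 0 2 0 0 0; 0 2.5 0 0 0; 0 3 0 0 0; 0 3.5 0 0 0; 0 3.5 0 0 0; 0 3.5 0 0 0; 0 3.5 0 0 0"
}}

```text
clock: 18.45
eef_pos: [589.5, 165.0, 36.2]
eef_rot: [-3.139, -0.001, 3.137]
wrist_force: [-4.6, -16.8, 4.3]
finger_gap: 0.5
```

The force rose to 17 N, so the tin is home. Backing off, rising, then withdrawing toward the robot.

Emit:
{"method": "jog_arm", "body": {
  "deltas": "0 -8 0 0 0; 0 -18 0 0 0; 0 -28 0 0 0; 0 -28 -30 0 0; 0 -28 -70 0 0; 0 -28 -110 0 0; 40 -28 -150 0 0; 90 -28 -180 0 0; 140 -28 -200 0 0; 190 -28 -210 0 0"
}}

```text
clock: 19.7
eef_pos: [398.0, 139.6, 247.3]
eef_rot: [3.141, 0.002, 3.138]
wrist_force: [0.1, 0.1, 1.1]
finger_gap: 0.7
```

```bash
python3 - <<'E'
from h import *
s=manip.read_state(); print(w2s(s["eef_pos"]),s["wrist_force"])
for n in ("scene","top","wrist"):
    p,d=optics.camera(n); cv2.imwrite(f"pics/{n}10.png",p[:,:,::-1]); np.savez(f"pics/{n}10.npz",p=p,d=d)
E
```

```text
[[-203.19434153   88.87390727  247.27382591]] [0.05959886 0.12836018 1.1352853 ]
```

View pics/scene10.png

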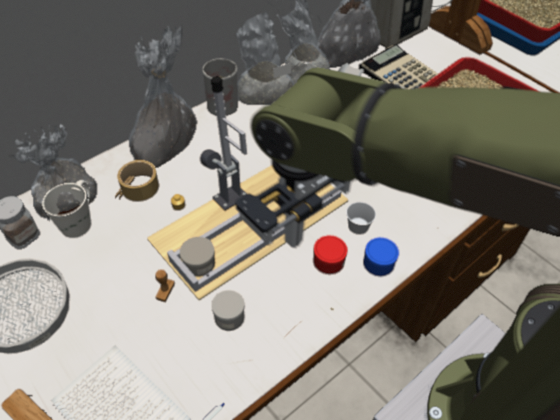

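View pics/top10.png

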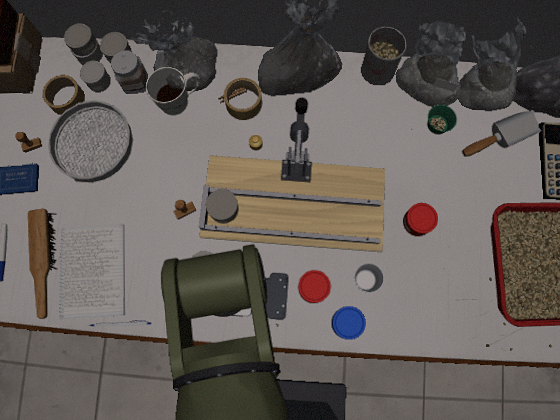

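```bash
python3 - <<'E'
from h import *
d=np.load("pics/top10.npz")["d"]; S=w2s(cloud("top",d).reshape(-1,3)).reshape(420,560,3)
sub=S[180:232,196:250].reshape(-1,3); m=(abs(sub[:,2]-57.5)<4.5); s=sub[m]
print("tin",cv2.minEnclosingCircle(s[:,:2].astype(np.float32)),np.median(s,0),np.percentile(s[:,2],[5,95]))
E
```

```text
tin ((4.836038589477539, 159.6313018798828), 36.047607421875) [  4.9913932  159.44118967  57.18069097] [54.01390469 60.21921676]
```

The tin is at stand (5, 159.6) with its top level at about 57 mm. The barrier is upright and the robot is clear of everything, so I'm handing in.

```bash
python3 -c "
from cell import workorder
print(workorder.sign_off())"
```

```text
the job is handed in; nothing more can be done
None
```

The barrier is raised and the tin is home against the end stop. I handed the job in at about 20 s of the 54 s allowed; sign-off gives no verdict.

- **Barrier:** I held the end cap lightly (6 N) between the fingers, swung the arm up to about 1.2 rad, and let go. It fell back to its rear stop by itself, and the later pictures show it still upright.
- **Tin:** I pushed it along the lane with the fingers closed. Pushing took about 2 N, rising to about 17 N when the tin met the stop. I then backed off and withdrew.
- **Last checks:**
  - The tin's centre measures (5, 159.6) mm in the stand's frame, against y = 160 for home, with its top level at z ≈ 57 mm.
  - The wrist force was near zero after withdrawing.
  - The other loose things look unmoved in the pictures. I did not measure them, and the arm partly hid the spare tin in the last top view.
- **Disagreements:**
  - The scene camera sat about 3 mm off the top camera.
  - The tin's x of 5 mm is slightly more than the 4 mm of play between the rails, which is within the calibration error.
  - I expected the skirt edge at x ≈ 34 mm. Depth readings gave about 40 mm and a ray cast 32–35 mm, but nothing touched it.

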